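Balance a loaded centrifuge rotor

TASK

The six-place centrifuge rotor has been loaded out of balance: its six tubes are three pairs of twins (two tall tubes with broad caps, two shouldered bottles with narrow caps, two short tubes with metal crowns), but none stands across from its twin. Rearrange the tubes so that every tube stands directly opposite its twin across the rotor, each fully down in its own bucket, using the wells of the empty metal block to set a tube aside on the way. Keep the tubes upright all the time and leave the filter box and the dropper bottle beside the rotor where they are; mind the tall burette stand on the left.

Things in the scene. Friction and masses are not known exactly. Their poses are not given: they have to be found in the camera images.
- rotor: Six-place centrifuge rotor on its loading stand, 196 mm wide, fixed. Origin: centre of its underside; z up. Six upright buckets, axes 70 mm from the centre at 0, 60, .. 300 degrees from its x axis; 30.5 mm wide inside, 45 at the flared rim, floor 22 and rim 70 mm above the bench; hub 72 mm high. Nothing swings or turns. Tubes are close: open the fingers along the line from the centre through the tube.
- block: Bare aluminium tube block, 180 x 62 x 70 mm high, fixed, with three empty round wells, 34 mm wide and 48 mm deep (floor 22 mm above the bench), in a row along its x axis at -58, 0 and 58 mm from its centre. Origin: centre of its underside; z up. Free places for setting a tube aside. (Elsewhere: a fixed burette stand rises to 0.66 m above the bench some 0.33 m ahead and 0.33 m left of the robot; pass over or round it.)
- tall_a_mid (a point): One of two twins (tall_a, tall_b): tall centrifuge tube, 120 mm high. Clear body 28 mm wide, tapering to 13 mm over its lowest 12 mm; broad white ribbed cap 34 mm wide, from 104 mm above the bottom to the top (the widest part: grip the cap). 60 g. Point: on the axis, half-way up (60 mm); z up.
- bottle_a_mid (a point): One of two twins (bottle_a, bottle_b): shouldered centrifuge bottle, 108 mm high. Clear body 28 mm wide from 12 to 84 mm above the bottom (grip it at about 78), foot rounded to 13 mm; then a shoulder and a narrow white cap, 23 mm wide, 18 mm high. 60 g. Point: on the axis, half-way up (54 mm); z up.
- bottle_b_mid (a point): One of two twins (bottle_a, bottle_b): shouldered centrifuge bottle, 108 mm high. Clear body 28 mm wide from 12 to 84 mm above the bottom (grip it at about 78), foot rounded to 13 mm; then a shoulder and a narrow white cap, 23 mm wide, 18 mm high. 60 g. Point: on the axis, half-way up (54 mm); z up.
- crown_a_mid (a point): One of two twins (crown_a, crown_b): short centrifuge tube, 98 mm high. Clear body 28 mm wide, foot rounded to 13 mm; bare aluminium crown 30 mm wide, 70 to 88 mm above the bottom (grip it), with a small hexagon nut 10 mm high on top. 60 g. Point: on the axis, half-way up (49 mm); z up.
- crown_b_mid (a point): One of two twins (crown_a, crown_b): short centrifuge tube, 98 mm high. Clear body 28 mm wide, foot rounded to 13 mm; bare aluminium crown 30 mm wide, 70 to 88 mm above the bottom (grip it), with a small hexagon nut 10 mm high on top. 60 g. Point: on the axis, half-way up (49 mm); z up.
- tall_b_mid (a point): One of two twins (tall_a, tall_b): tall centrifuge tube, 120 mm high. Clear body 28 mm wide, tapering to 13 mm over its lowest 12 mm; broad white ribbed cap 34 mm wide, from 104 mm above the bottom to the top (the widest part: grip the cap). 60 g. Point: on the axis, half-way up (60 mm); z up.
- filter_box: Small card box of filter discs, 70 x 70 x 32 mm; stands near the work, is to be left alone. Origin: centre of the underside.
- dropper_bottle: Clear dropper bottle with a red rubber teat, 40 mm wide, 110 mm high; stands near the work, is to be left alone. Origin: centre of the underside.
Things that resemble listed ones, but are neither listed nor needed, are in the scene too. What is shaped like the part that bears tall_a_mid but blue is not meant. What is shaped like the part that bears crown_b_mid but green is not meant.

How it is judged:
By the outcome, as a careful person would: the job done as asked, in the order asked, and still so for the second after the job is handed in, with the robot touching nothing.
It also fails if it takes over 115 s, if anything falls off the work surface, if the arm or the gripper's body presses on something with over 40 N, if the wrist force passes 120 N, or if a joint passes its speed limit or range.

ROBOT

A 6-joint arm with a two-finger parallel gripper is mounted at the origin on a cart in front of the work surface, level with it; the furniture and walls round the work are solid. World frame = base frame: x ahead of the robot, y to its left, z up, the work surface at z = 0. Lengths are in m, angles in rad, forces in N, time in s.
With the tool pointing down it reaches from about 0.425 to 1.125 m from the base axis. Payload 14.9 kg.
Tool frame: the origin (TCP) lies on the centre line of the jaws, within the pads' length; the fingertips stand 17 mm ahead of it and the grasp point (between the pads) lies 2 mm behind it; z points along the fingers, y is the line along which they close (so a half turn about z gives the same grasp; the last joint's range is limited). The gripper opens to 91 mm and grips with 3 to 60 N. Pads are 32 mm wide; open, the fingers measure 118 mm over their backs; the gripper's body (76 mm by 178 mm) begins 60 mm behind the grasp point.
Start: joints at [-0.033, 0.379, 1.734, -0, 1.028, -0.033], TCP at [0.7, -0, 0.231] pointing down, gripper open.
Joint ranges: [-2.77, 2.77], [-0.74, 2.19], [0, 2.66], [-1.06, 4.2], [0.31, 2.87], [-3.08, 3.08]. Speed limits (rad/s): [1.89, 1.89, 2.39, 3.14, 3.14, 3.14].

INTERFACE

Orientations are given as a rotation vector (axis times angle).
In Python, from cell import env gives the robot as it stands. The module is installed in compiled form; this text tells all that it offers.
- The arm moves only by the tool carry_out, never from a script. Its argument "increments" is a list of rows, each an object with "linear": the shift along the world's x, y, z in m, a list of three; "twist": the turn, a rotation vector about the world's x, y, z in degrees, a list of three; "fingers": the opening in per cent of the stroke, from 0 (shut) to 100 (fully open). In form: [{"linear": [tx, ty, tz], "twist": [rx, ry, rz], "fingers": fingers}, ...]. A call has 1 to 20 rows; each row is the pose to reach, as a shift and turn from the pose commanded when the call began; what a row does not reach only later rows make up. A row lasts 1/12 s, in which the tool goes at most 41.7 mm and 7.16 degrees, less where a joint would pass 70% of its speed; a pose out of reach is approached as far as the arm can. A call with a gripper value outside its range is refused whole. The fingers move at their own pace and stop on an object; "newtons" is the grip in N (left out, the last holds). Time passes only in rows, so rows that repeat a pose let the fingers close. It gives the time, the measured TCP pose, the force, the opening and the grip force at its end, in the units of the state.
- env.observe(): the state, without advancing time (a new reading comes with each control period).
- env.get_image(name): name is "scene" or "side" or "wrist"; returns (picture, depth): 400x640x3 uint8, red, green, blue; 400x640 float32, m along the optical axis (not along the pixel's ray), 0 where there is no reading.
- env.calibration(name): a dict with "fx", "fy", "cx", "cy" (pixels), "dist" ([k1, k2, p1, p2, k3] as OpenCV has them; the pictures are not rectified), "pose" (4x4, takes a point from camera to world coordinates). Camera axes: x right, y down, z forward; pixel columns grow to the right and rows downward; lengths in m; the calibration is good to about 2 mm. A picture is of the moment at which its call begins: read the wrist's pose just before it. calibration takes no time and is no camera call; for the wrist camera it gives the pose at the moment of the call.
- env.job_done(): hands the job in; it is judged then, once.
The state is a dict: "time_s": time; "q": joint angles; "joint_velocities": joint speeds; "joint_efforts": joint torques, N m; "tool_pos": TCP position; "orientation": TCP orientation; "contact_force": force on the tool from outside, world axes, zero at the start; "ft_torque": the same for the moment, N m; "grip_width": opening from 0.0 (shut) to 1.0 (fully open); "finger_force": force on a finger pad.
Only numpy, scipy, OpenCV 4.12 (cv2) and the standard library are available. Lean on these libraries where they do the work, as an engineer would, in place of code of your own. Each camera call takes 0.05 s, during which the arm holds its last target. There are 200 camera calls.

## Working session

There is one attempt and no reset: what is moved stays moved. The work goes in short steps, Python scripts to look and compute and a tool call to move; the robot and the scene stay as the last step left them, time stands still between calls to the robot, and variables do not carry over. Pictures are saved under pics/ and viewed, at most 14 in all, crops included, and the job is handed in when it is done.

Besides the shell and the picture viewer there is one more tool, called by a JSON object that holds its "method" and its "body", one argument or row to a line. carry_out: Moves the arm, as the interface text tells. Its arguments: {"type":"object","properties":{"increments":{"type":"array"},"newtons":{"type":"number"}},"required":["increments"]}

```bash
ls; mkdir -p pics; cat > h.py <<'E'
import numpy as np, cv2, pickle
from cell import env
def snap(n,tag):
    c=env.calibration(n); im,d=env.get_image(n)
    pickle.dump((c,im,d),open(f'pics/{tag}.pkl','wb'))
    cv2.imwrite(f'pics/{tag}.png',im[...,::-1]); return c,im,d
def load(tag): return pickle.load(open(f'pics/{tag}.pkl','rb'))
def K(c): return np.array([[c['fx'],0,c['cx']],[0,c['fy'],c['cy']],[0,0,1.]])
def ray(c,uv):
    p=cv2.undistortPoints(np.array(uv,float).reshape(-1,1,2),K(c),np.array(c['dist'],float)).reshape(-1,2)
    P=np.array(c['pose']); d=np.c_[p,np.ones(len(p))]@P[:3,:3].T
    return P[:3,3],d
def onz(c,uv,z):
    o,d=ray(c,uv); z=np.asarray(z,float); return o+d*((z-o[2])/d[:,2])[:,None]
def cloud(c,d):
    v,u=np.nonzero(d>0); o,r=ray(c,np.c_[u,v]); return o+r*d[v,u][:,None],u,v
def proj(c,X):
    P=np.linalg.inv(np.array(c['pose'])); r,_=cv2.Rodrigues(P[:3,:3])
    return cv2.projectPoints(np.array(X,float).reshape(-1,1,3),r,P[:3,3],K(c),np.array(c['dist'],float))[0].reshape(-1,2)
E
python3 - <<'E'
from h import *
print(env.observe())
for n in('scene','side','wrist'):
    c,im,d=snap(n,n+'0'); print(n,np.round(c['pose'],3).tolist(),c['fx'],c['cx'],c['cy'])
E
```

```text
pics
{'time_s': 0.0, 'q': array([-3.33253498e-02,  3.79427242e-01,  1.73476111e+00, -1.76184784e-07,
        1.02851350e+00, -3.33084500e-02]), 'joint_velocities': array([ 7.88971871e-04, -2.16325810e-04, -6.18367036e-04,  7.13582813e-04,
        2.03271201e-04, -4.16424402e-05]), 'joint_efforts': array([ 6.45993277e-04, -7.63727903e+01, -4.34372771e+01,  6.49972307e-02,
        4.23743343e-02, -1.55693674e-04]), 'tool_pos': array([ 6.99627385e-01, -1.10561448e-05,  2.30284927e-01]), 'orientation': array([-2.22088728e+00, -2.22084995e+00,  1.19016209e-03]), 'contact_force': array([-0.25848403,  0.36195548,  0.90893871]), 'ft_torque': array([-0.04279651,  0.00871172,  0.00404466]), 'finger_force': 0.0, 'grip_width': 1.0019180028945995}
scene [[-0.916, -0.302, 0.263, 0.33], [-0.4, 0.677, -0.617, 0.732], [0.008, -0.671, -0.741, 0.814], [0.0, 0.0, 0.0, 1.0]] 472.0355109701522 311.5825934458869 194.5549180304399
side [[0.856, -0.256, 0.45, 0.225], [-0.517, -0.42, 0.746, -0.573], [-0.002, -0.871, -0.492, 0.514], [0.0, 0.0, 0.0, 1.0]] 429.498200650847 317.1063675780052 186.86309756145457
wrist [[1.0, -0.0, 0.0, 0.7], [0.0, -0.966, -0.258, 0.073], [0.0, 0.258, -0.966, 0.383], [0.0, 0.0, 0.0, 1.0]] 355.1388139556503 315.03918405707327 201.3861120926679
```

View pics/scene0.png

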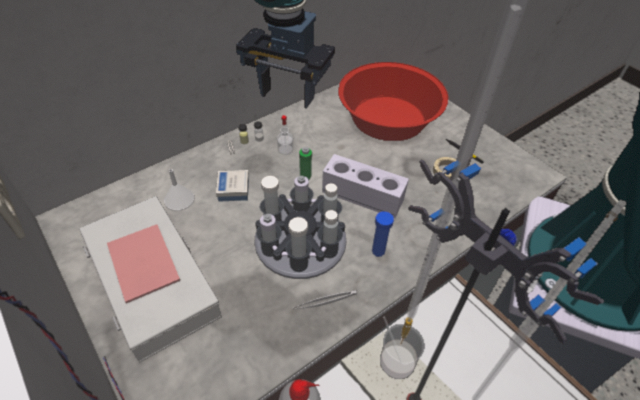

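View pics/side0.png

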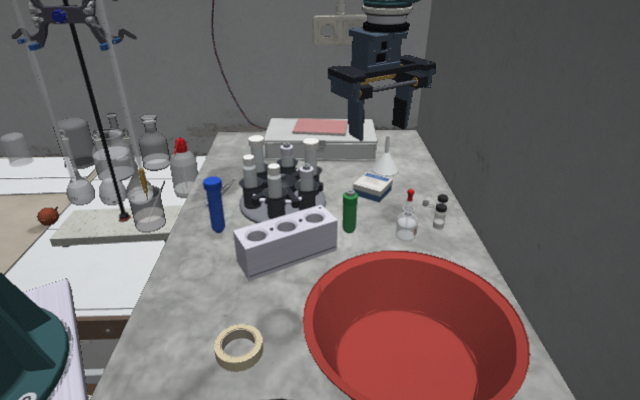

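View pics/wrist0.png

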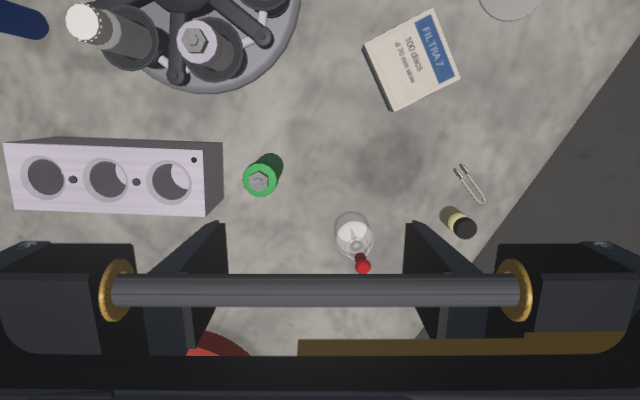

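The scene view shows, going round the rotor: tall (270,185), crown (302,185), bottle (331,192), bottle (331,217), tall (298,228), crown (267,222). The decoys are blue (382,232) and green (305,160). The wrist view shows the block wells at (45,177), (105,180) and (170,180). Next I'll get a coarse fix from the scene view.

```bash
python3 - <<'E'
from h import *
c,im,d=load('scene0')
uv=[(270,183),(302,181),(331,188),(331,214),(298,224),(267,217)]
X=onz(c,uv,[.142,.12,.13,.13,.142,.12]); print(X.round(3)); print(X.mean(0))
P,u,v=cloud(c,d)
for p in uv:
    m=(abs(u-p[0])<4)&(abs(v-p[1])<4); print(p,np.median(P[m],0).round(3))
cw,iw,dw=load('wrist0')
W=onz(cw,[(45,177),(105,180),(170,180)],.07); print(W.round(3))
E
```

```text
[[0.656 0.178 0.142]
 [0.609 0.128 0.12 ]
 [0.545 0.131 0.13 ]
 [0.52  0.193 0.13 ]
 [0.563 0.249 0.142]
 [0.631 0.241 0.12 ]]
[0.58734903 0.18652048 0.13066667]
(270, 183) [0.656 0.179 0.143]
(302, 181) [0.611 0.124 0.115]
(331, 188) [0.545 0.131 0.131]
(331, 214) [0.52  0.194 0.131]
(298, 224) [0.562 0.249 0.143]
(267, 217) [0.632 0.24  0.118]
[[0.455 0.012 0.07 ]
 [0.51  0.009 0.07 ]
 [0.569 0.009 0.07 ]]
```

{"method": "carry_out", "body": {
  "increments": [
    {"linear": [-0.02, 0.02, 0.03], "twist": [0, 0, 0], "fingers": 100},
    {"linear": [-0.04, 0.04, 0.05], "twist": [0, 0, 0], "fingers": 100},
    {"linear": [-0.06, 0.06, 0.07], "twist": [0, 0, 0], "fingers": 100},
    {"linear": [-0.08, 0.085, 0.085], "twist": [0, 0, 0], "fingers": 100},
    {"linear": [-0.113, 0.115, 0.1], "twist": [0, 0, 0], "fingers": 100},
    {"linear": [-0.113, 0.115, 0.1], "twist": [0, 0, 0], "fingers": 100},
    {"linear": [-0.113, 0.115, 0.1], "twist": [0, 0, 0], "fingers": 100},
    {"linear": [-0.113, 0.115, 0.1], "twist": [0, 0, 0], "fingers": 100}
  ]
}}

```text
time_s: 0.82
tool_pos: [0.5871, 0.115, 0.3309]
orientation: [2.22, 2.222, 0.0]
contact_force: [0.6, -0.8, 0.3]
grip_width: 0.998
finger_force: 0.0
```

```bash
python3 - <<'E'
from h import *
print(env.observe()['tool_pos'],env.observe()['joint_velocities'].round(3))
snap('wrist','wrist1')
E
```

```text
[0.58710505 0.11497643 0.33086404] [-0.02   0.024 -0.008 -0.002  0.001 -0.002]
```

View pics/wrist1.png

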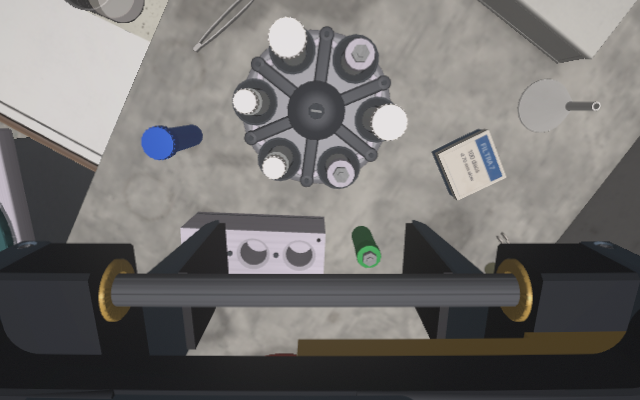

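The wrist view shows the hub at (317,110), talls at (287,37) and (389,122), bottles at (247,101) and (275,166), and crowns at (361,53) and (341,173). I'll refine these using depth height bands.

```bash
cat > meas.py <<'E'
from h import *
def circ(c,mask,z,seed):
    n,l=cv2.connectedComponents(mask.astype(np.uint8)); 
    k=l[seed[1]-3:seed[1]+4,seed[0]-3:seed[0]+4]; k=np.bincount(k[k>0].ravel()).argmax() if (k>0).any() else 0
    if k==0: return None
    cs,_=cv2.findContours((l==k).astype(np.uint8),0,1); cs=max(cs,key=cv2.contourArea).reshape(-1,2)
    X=onz(c,cs,z)[:,:2]; (x,y),r=cv2.minEnclosingCircle(X.astype(np.float32))
    return np.array([x,y]),r,X.mean(0)
def zmap(c,d):
    P,u,v=cloud(c,d); Z=np.zeros(d.shape); Z[v,u]=P[:,2]; return Z
E
python3 - <<'E'
from meas import *
c,im,d=load('wrist1'); Z=zmap(c,d)
S=dict(T0=(389,122),C1=(341,173),B2=(275,166),B3=(247,101),T4=(287,37),C5=(361,53))
H=dict(T=.142,B=.13,C=.11); R={}
for k,s in S.items():
    z=H[k[0]]; print(k,'zs',np.median(Z[s[1]-2:s[1]+3,s[0]-2:s[0]+3]).round(4),end=' ')
    q=circ(c,(Z>z-.006)&(Z<z+.012),z,s); print(q); R[k]=q[0]
print('hub',circ(c,(Z>.068)&(Z<.08),.072,(317,110)),Z[110,317])
for a,b in(('T0','B3'),('C1','T4'),('B2','C5')): print((R[a]+R[b])/2,np.linalg.norm(R[a]-R[b]),np.degrees(np.arctan2(*(R[b]-R[a])[::-1])))
for t,seeds in(('wrist0',[(45,177),(105,180),(170,180)]),('wrist1',[(254,253),(299,253)])):
    c,im,d=load(t); Z=zmap(c,d)
    for s in seeds: print(t,circ(c,(Z<.06)|(d==0),.07,s))
# block from scene/side top
for t in('scene0','side0'):
    c,im,d=load(t); P,u,v=cloud(c,d)
    m=(P[:,2]>.064)&(P[:,2]<.076)&(P[:,1]<.06)&(P[:,1]>-.05)&(P[:,0]>.38)&(P[:,0]<.65)
    print(t,m.sum(),cv2.minAreaRect(P[m][:,:2].astype(np.float32)))
E
```

```text
T0 zs 0.1408 (array([0.65667999, 0.17376713]), 0.017695901915431023, array([0.65646603, 0.17425754]))
C1 zs 0.1187 (array([0.61517286, 0.11898883]), 0.015100003220140934, array([0.61535104, 0.11906076]))
B2 zs 0.1288 (array([0.54651326, 0.12862897]), 0.012113608419895172, array([0.54623463, 0.12857791]))
B3 zs 0.1289 (array([0.52057666, 0.19287851]), 0.012236752547323704, array([0.5206266 , 0.19313828]))
T4 zs 0.1411 (array([0.56306803, 0.2473602 ]), 0.017664887011051178, array([0.5632959 , 0.24729301]))
C5 zs 0.119 (array([0.63111198, 0.23840278]), 0.014987757429480553, array([0.63126548, 0.23827179]))
hub (array([0.58947086, 0.18345103]), 0.008808206766843796, array([0.58930449, 0.18340086])) 0.0717565113874461
[0.58862832 0.18332282] 0.13743857478125845 172.00689250137378
[0.58912045 0.18317452] 0.13854284836532987 112.09180950433407
[0.58881262 0.18351588] 0.13859016497252002 52.37985509099955
wrist0 (array([0.45725018, 0.01279534]), 0.01637827605009079, array([0.45745594, 0.01283657]))
wrist0 (array([0.51364613, 0.01038611]), 0.016600260511040688, array([0.513605  , 0.01035292]))
wrist0 (array([0.57059473, 0.00818928]), 0.01632312871515751, array([0.57010589, 0.00793795]))
wrist1 (array([0.51113003, 0.01171201]), 0.016364213079214096, array([0.51124071, 0.01203097]))
wrist1 (array([0.56812197, 0.00868469]), 0.016822682693600655, array([0.56770137, 0.00984951]))
scene0 1480 ((0.5337598323822021, 0.009702347218990326), (0.06771781295537949, 0.22760841250419617), 87.57535552978516)
side0 1966 ((0.5343863368034363, 0.007376573979854584), (0.06676628440618515, 0.23129481077194214), 87.60321807861328)
```

```bash
python3 - <<'E'
from meas import *
X=np.array([[.6567,.1738,.14],[.6152,.119,.118],[.5465,.1286,.128],[.5206,.1929,.128],[.5631,.2474,.14],[.6311,.2384,.118]])
H=[.142,.11,.13,.13,.142,.11]
for t in('scene0','side0'):
    c,im,d=load(t); Z=zmap(c,d); uv=proj(c,X).round().astype(int); r=[]
    for s,z in zip(uv,H):
        q=circ(c,(Z>z-.004)&(Z<z+.012),z,s); r.append(q[0] if q else [0,0])
        print(t,s,None if q is None else (q[0].round(4),round(q[1],4)))
    print(np.mean(r,0))
c,im,d=load('scene0'); P,u,v=cloud(c,d)
m=(P[:,2]>.15)&(P[:,0]>.2)&(P[:,0]<.7)&(P[:,1]>0)&(P[:,1]<.6); Q=P[m]
for z in np.arange(.15,.7,.05):
    k=Q[(Q[:,2]>z)&(Q[:,2]<z+.05)]
    if len(k): print(z.round(2),len(k),k.min(0).round(2),k.max(0).round(2))
E
```

```text
scene0 [271 182] (array([0.6582, 0.1769]), 0.019)
scene0 [301 178] (array([0.6147, 0.1215]), 0.0167)
scene0 [331 188] (array([0.5461, 0.1311]), 0.0138)
scene0 [331 215] (array([0.5193, 0.1957]), 0.0131)
scene0 [298 224] (array([0.5631, 0.2511]), 0.0186)
scene0 [268 217] (array([0.6314, 0.2413]), 0.0165)
[0.58880933 0.18625931]
side0 [310 142] (array([0.6577, 0.1697]), 0.021)
side0 [306 165] (array([0.6179, 0.1185]), 0.0234)
side0 [273 166] (array([0.5446, 0.1247]), 0.0159)
side0 [248 157] (array([0.5217, 0.1869]), 0.018)
side0 [256 139] (array([0.561 , 0.2437]), 0.0231)
side0 [286 143] (array([0.6381, 0.24  ]), 0.026)
[0.59014884 0.18057016]
0.15 362 [0.2  0.32 0.15] [0.33 0.4  0.2 ]
0.2 510 [0.2 0.  0.2] [0.66 0.4  0.25]
0.25 716 [0.2  0.   0.25] [0.66 0.41 0.3 ]
0.3 1605 [0.2 0.  0.3] [0.7  0.41 0.35]
0.35 3554 [0.2  0.   0.35] [0.7  0.42 0.4 ]
0.4 4975 [0.2 0.  0.4] [0.7  0.42 0.45]
0.45 1536 [0.2  0.06 0.45] [0.7  0.41 0.5 ]
0.5 776 [0.2  0.32 0.5 ] [0.33 0.4  0.55]
0.55 899 [0.32 0.32 0.55] [0.33 0.34 0.6 ]
0.6 968 [0.32 0.32 0.6 ] [0.33 0.33 0.64]
```

{"method": "carry_out", "body": {
  "increments": [
    {"linear": [0.0444, 0.1235, -0.08], "twist": [0, 0, 52.2], "fingers": 60},
    {"linear": [0.0444, 0.1235, -0.08], "twist": [0, 0, 52.2], "fingers": 60},
    {"linear": [0.0444, 0.1235, -0.08], "twist": [0, 0, 52.2], "fingers": 60},
    {"linear": [0.0444, 0.1235, -0.08], "twist": [0, 0, 52.2], "fingers": 60},
    {"linear": [0.0444, 0.1235, -0.08], "twist": [0, 0, 52.2], "fingers": 60},
    {"linear": [0.0444, 0.1235, -0.08], "twist": [0, 0, 52.2], "fingers": 60},
    {"linear": [0.0444, 0.1235, -0.08], "twist": [0, 0, 52.2], "fingers": 60},
    {"linear": [0.0444, 0.1235, -0.08], "twist": [0, 0, 52.2], "fingers": 60},
    {"linear": [0.0444, 0.1235, -0.08], "twist": [0, 0, 52.2], "fingers": 60},
    {"linear": [0.0444, 0.1235, -0.08], "twist": [0, 0, 52.2], "fingers": 60},
    {"linear": [0.0444, 0.1235, -0.08], "twist": [0, 0, 52.2], "fingers": 60},
    {"linear": [0.0444, 0.1235, -0.11], "twist": [0, 0, 52.2], "fingers": 60},
    {"linear": [0.0444, 0.1235, -0.14], "twist": [0, 0, 52.2], "fingers": 60},
    {"linear": [0.0444, 0.1235, -0.14], "twist": [0, 0, 52.2], "fingers": 60}
  ]
}}

```text
time_s: 2.03
tool_pos: [0.6289, 0.2373, 0.1855]
orientation: [-1.018, -2.966, 0.007]
contact_force: [-1.5, 0.3, -1.6]
grip_width: 0.598
finger_force: 0.0
```

```bash
python3 - <<'E'
from meas import *
s=env.observe();print(s['tool_pos'],s['q'].round(3))
snap('side','side2');snap('scene','scene2')
a=cv2.imread('pics/side2.png')[60:240,180:380];b=cv2.imread('pics/scene2.png')[100:280,200:400]
cv2.imwrite('pics/m2.png',np.hstack([cv2.resize(a,(400,360)),cv2.resize(b,(400,360))]))
E
```

```text
[0.6288888  0.23728972 0.18552314] [ 0.326  0.392  1.81  -0.     0.947 -0.583]
```

View pics/m2.png

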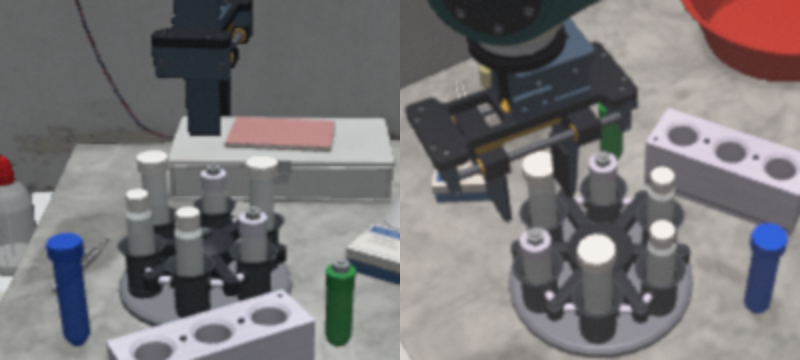

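The fingers straddle the rear crown (C5) at the right angle. Next I descend to it and grip.

{"method": "carry_out", "body": {
  "increments": [
    {"linear": [0, 0, -0.03], "twist": [0, 0, 0], "fingers": 60},
    {"linear": [0, 0, -0.06], "twist": [0, 0, 0], "fingers": 60},
    {"linear": [0, 0, -0.08], "twist": [0, 0, 0], "fingers": 60},
    {"linear": [0, 0, -0.092], "twist": [0, 0, 0], "fingers": 60},
    {"linear": [0, 0, -0.092], "twist": [0, 0, 0], "fingers": 60},
    {"linear": [0, 0, -0.092], "twist": [0, 0, 0], "fingers": 60}
  ],
  "newtons": 20
}}

```text
time_s: 2.63
tool_pos: [0.6323, 0.2388, 0.1004]
orientation: [1.018, 2.971, 0.001]
contact_force: [0.8, 0.2, -0.1]
grip_width: 0.597
finger_force: 0.0
```

{"method": "carry_out", "body": {
  "increments": [
    {"linear": [0, 0, 0], "twist": [0, 0, 0], "fingers": 0},
    {"linear": [0, 0, 0], "twist": [0, 0, 0], "fingers": 0},
    {"linear": [0, 0, 0], "twist": [0, 0, 0], "fingers": 0},
    {"linear": [0, 0, 0], "twist": [0, 0, 0], "fingers": 0},
    {"linear": [0, 0, 0], "twist": [0, 0, 0], "fingers": 0},
    {"linear": [0, 0, 0], "twist": [0, 0, 0], "fingers": 0},
    {"linear": [0, 0, 0], "twist": [0, 0, 0], "fingers": 0},
    {"linear": [0, 0, 0], "twist": [0, 0, 0], "fingers": 0}
  ]
}}

```text
time_s: 3.3
tool_pos: [0.6319, 0.2386, 0.0996]
orientation: [1.017, 2.971, 0.001]
contact_force: [-1.5, -0.9, 6.6]
grip_width: 0.31
finger_force: 20.0
```

{"method": "carry_out", "body": {
  "increments": [
    {"linear": [0, 0, 0.015], "twist": [0, 0, 0], "fingers": 0},
    {"linear": [0, 0, 0.04], "twist": [0, 0, 0], "fingers": 0},
    {"linear": [0, 0, 0.075], "twist": [0, 0, 0], "fingers": 0},
    {"linear": [0, 0, 0.11], "twist": [0, 0, 0], "fingers": 0},
    {"linear": [0, 0, 0.14], "twist": [0, 0, 0], "fingers": 0},
    {"linear": [0, 0, 0.15], "twist": [0, 0, 0], "fingers": 0},
    {"linear": [0, 0, 0.15], "twist": [0, 0, 0], "fingers": 0},
    {"linear": [0, 0, 0.15], "twist": [0, 0, 0], "fingers": 0}
  ]
}}

```text
time_s: 3.97
tool_pos: [0.6312, 0.2384, 0.249]
orientation: [1.018, 2.972, 0.0]
contact_force: [0.2, 0.2, -1.3]
grip_width: 0.311
finger_force: 20.0
```

```bash
python3 - <<'E'
from meas import *
c,im,d=snap('side','side3');snap('scene','scene3');snap('wrist','wrist3')
s=env.observe();print(s['tool_pos'],s['contact_force'],proj(c,[s['tool_pos']]))
a=cv2.imread('pics/side3.png')[20:200,180:380];b=cv2.imread('pics/scene3.png')[60:240,180:380]
cv2.imwrite('pics/m3.png',np.hstack([cv2.resize(a,(400,360)),cv2.resize(b,(400,360))]))
E
```

```text
[0.63049255 0.23818102 0.24697886] [-0.49100602  0.64206011 -0.78162267] [[283.14058048  87.50809895]]
```

View pics/m3.png

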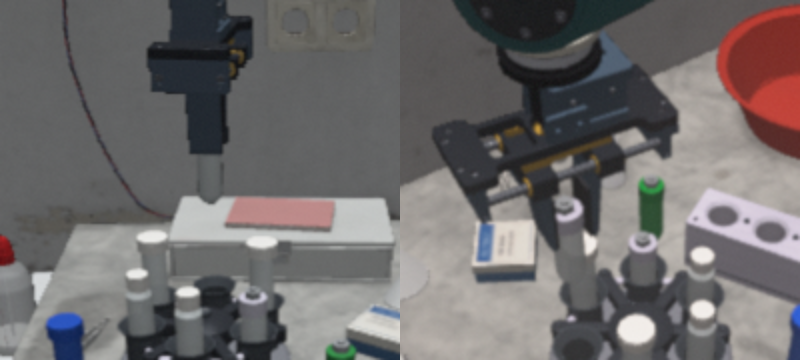

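```bash
python3 - <<'E'
from meas import *
for z in (.15,.16,.165,.17,.175,.18):
    print(z,proj(load('side3')[0],[[.6305,.238,z]]).round(1))
for z in (.24,.25,.26,.27,.28): print(z,proj(load('scene3')[0],[[.6305,.238,z]]).round(1))
im=load('side3')[1]; print(im[108:126,284].mean(1).round(0))
E
```

```text
0.15 [[285.  130.1]]
0.16 [[284.8 125.9]]
0.165 [[284.7 123.8]]
0.17 [[284.6 121.7]]
0.175 [[284.5 119.5]]
0.18 [[284.5 117.4]]
0.24 [[263.9 171.3]]
0.25 [[263.5 167.1]]
0.26 [[263.1 162.9]]
0.27 [[262.7 158.6]]
0.28 [[262.2 154.2]]
[100.  97.  98.  98.  98.  99.  98.  97.  99.  98.  95.  91.  84.  89.
 167. 197. 196. 196.]
```

{"method": "carry_out", "body": {
  "increments": [
    {"linear": [-0.01, -0.02, 0.0], "twist": [0, 0, -5], "fingers": 0},
    {"linear": [-0.025, -0.05, 0.0], "twist": [0, 0, -12], "fingers": 0},
    {"linear": [-0.042, -0.082, 0.0], "twist": [0, 0, -19], "fingers": 0},
    {"linear": [-0.06, -0.115, 0.0], "twist": [0, 0, -26], "fingers": 0},
    {"linear": [-0.078, -0.148, 0.0], "twist": [0, 0, -33], "fingers": 0},
    {"linear": [-0.095, -0.18, 0.0], "twist": [0, 0, -40], "fingers": 0},
    {"linear": [-0.11, -0.208, 0.0], "twist": [0, 0, -47], "fingers": 0},
    {"linear": [-0.117, -0.222, 0.0], "twist": [0, 0, -52.2], "fingers": 0},
    {"linear": [-0.1191, -0.2275, 0.0], "twist": [0, 0, -52.2], "fingers": 0},
    {"linear": [-0.1191, -0.2275, 0.0], "twist": [0, 0, -52.2], "fingers": 0},
    {"linear": [-0.1191, -0.2275, -0.02], "twist": [0, 0, -52.2], "fingers": 0},
    {"linear": [-0.1191, -0.2275, -0.05], "twist": [0, 0, -52.2], "fingers": 0},
    {"linear": [-0.1191, -0.2275, -0.08], "twist": [0, 0, -52.2], "fingers": 0},
    {"linear": [-0.1191, -0.2275, -0.09], "twist": [0, 0, -52.2], "fingers": 0},
    {"linear": [-0.1191, -0.2275, -0.09], "twist": [0, 0, -52.2], "fingers": 0},
    {"linear": [-0.1191, -0.2275, -0.09], "twist": [0, 0, -52.2], "fingers": 0}
  ]
}}

```text
time_s: 5.45
tool_pos: [0.5127, 0.0116, 0.1591]
orientation: [-2.219, -2.223, 0.001]
contact_force: [-0.1, 0.5, -0.8]
grip_width: 0.305
finger_force: 20.0
```

```bash
python3 - <<'E'
from meas import *
snap('side','side4');snap('scene','scene4')
s=env.observe();print(s['tool_pos'],s['contact_force'])
a=cv2.imread('pics/side4.png')[120:300,200:400];b=cv2.imread('pics/scene4.png')[60:240,270:470]
cv2.imwrite('pics/m4.png',np.hstack([cv2.resize(a,(400,360)),cv2.resize(b,(400,360))]))
E
```

```text
[0.51342106 0.01130794 0.1603523 ] [0.02703911 0.52693053 0.52162926]
```

View pics/m4.png

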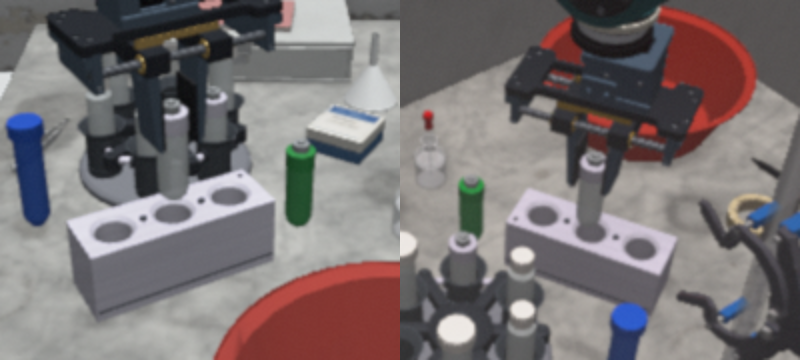

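The foot sits over the middle well in both views. Next I lower and release it.

{"method": "carry_out", "body": {
  "increments": [
    {"linear": [0, 0, -0.02], "twist": [0, 0, 0], "fingers": 0},
    {"linear": [0, 0, -0.04], "twist": [0, 0, 0], "fingers": 0},
    {"linear": [0, 0, -0.053], "twist": [0, 0, 0], "fingers": 0},
    {"linear": [0, 0, -0.059], "twist": [0, 0, 0], "fingers": 0},
    {"linear": [0, 0, -0.059], "twist": [0, 0, 0], "fingers": 0},
    {"linear": [0, 0, -0.059], "twist": [0, 0, 0], "fingers": 0}
  ]
}}

```text
time_s: 6.05
tool_pos: [0.5127, 0.011, 0.1008]
orientation: [2.221, 2.222, 0.0]
contact_force: [-2.7, -1.8, -1.5]
grip_width: 0.311
finger_force: 20.0
```

{"method": "carry_out", "body": {
  "increments": [
    {"linear": [0, 0, 0], "twist": [0, 0, 0], "fingers": 60},
    {"linear": [0, 0, 0], "twist": [0, 0, 0], "fingers": 60},
    {"linear": [0, 0, 0], "twist": [0, 0, 0], "fingers": 60},
    {"linear": [0, 0, 0], "twist": [0, 0, 0], "fingers": 60},
    {"linear": [0, 0, 0], "twist": [0, 0, 0], "fingers": 60},
    {"linear": [0, 0, 0.03], "twist": [0, 0, 0], "fingers": 60},
    {"linear": [0, 0, 0.07], "twist": [0, 0, 0], "fingers": 60},
    {"linear": [0, 0, 0.1], "twist": [0, 0, 0], "fingers": 60}
  ]
}}

```text
time_s: 6.72
tool_pos: [0.5124, 0.011, 0.202]
orientation: [2.221, 2.221, 0.0]
contact_force: [1.0, 0.2, 0.5]
grip_width: 0.601
finger_force: 0.0
```

{"method": "carry_out", "body": {
  "increments": [
    {"linear": [0.001, 0.03, 0], "twist": [0, 0, -3], "fingers": 60},
    {"linear": [0.003, 0.07, 0], "twist": [0, 0, -7.8], "fingers": 60},
    {"linear": [0.005, 0.11, 0], "twist": [0, 0, -7.8], "fingers": 60},
    {"linear": [0.007, 0.15, 0], "twist": [0, 0, -7.8], "fingers": 60},
    {"linear": [0.0079, 0.175, 0], "twist": [0, 0, -7.8], "fingers": 60},
    {"linear": [0.0079, 0.182, 0], "twist": [0, 0, -7.8], "fingers": 60},
    {"linear": [0.0079, 0.182, 0], "twist": [0, 0, -7.8], "fingers": 60},
    {"linear": [0.0079, 0.182, -0.02], "twist": [0, 0, -7.8], "fingers": 60},
    {"linear": [0.0079, 0.182, -0.05], "twist": [0, 0, -7.8], "fingers": 60},
    {"linear": [0.0079, 0.182, -0.08], "twist": [0, 0, -7.8], "fingers": 60},
    {"linear": [0.0079, 0.182, -0.102], "twist": [0, 0, -7.8], "fingers": 60},
    {"linear": [0.0079, 0.182, -0.102], "twist": [0, 0, -7.8], "fingers": 60},
    {"linear": [0.0079, 0.182, -0.102], "twist": [0, 0, -7.8], "fingers": 60}
  ]
}}

```text
time_s: 7.8
tool_pos: [0.5198, 0.1918, 0.0976]
orientation: [-2.368, -2.064, 0.003]
contact_force: [0.2, 0.8, 0.4]
grip_width: 0.601
finger_force: 0.0
```

{"method": "carry_out", "body": {
  "increments": [
    {"linear": [0, 0, 0], "twist": [0, 0, 0], "fingers": 0},
    {"linear": [0, 0, 0], "twist": [0, 0, 0], "fingers": 0},
    {"linear": [0, 0, 0], "twist": [0, 0, 0], "fingers": 0},
    {"linear": [0, 0, 0], "twist": [0, 0, 0], "fingers": 0},
    {"linear": [0, 0, 0], "twist": [0, 0, 0], "fingers": 0},
    {"linear": [0, 0, 0], "twist": [0, 0, 0], "fingers": 0},
    {"linear": [0, 0, 0], "twist": [0, 0, 0], "fingers": 0}
  ]
}}

```text
time_s: 8.38
tool_pos: [0.5208, 0.1932, 0.0987]
orientation: [2.367, 2.065, 0.002]
contact_force: [0.2, 0.2, 7.9]
grip_width: 0.299
finger_force: 20.0
```

```bash
python3 - <<'E'
from meas import *
snap('side','side5');snap('scene','scene5')
s=env.observe();print(s['tool_pos'],s['contact_force'],s['grip_width'])
a=cv2.imread('pics/side5.png')[80:260,180:380];b=cv2.imread('pics/scene5.png')[90:270,230:430]
cv2.imwrite('pics/m5.png',np.hstack([cv2.resize(a,(400,360)),cv2.resize(b,(400,360))]))
E
```

```text
[0.5208137  0.19325441 0.09872232] [-0.38766265 -0.15286031  7.16924305] 0.29854550078120384
```

View pics/m5.png

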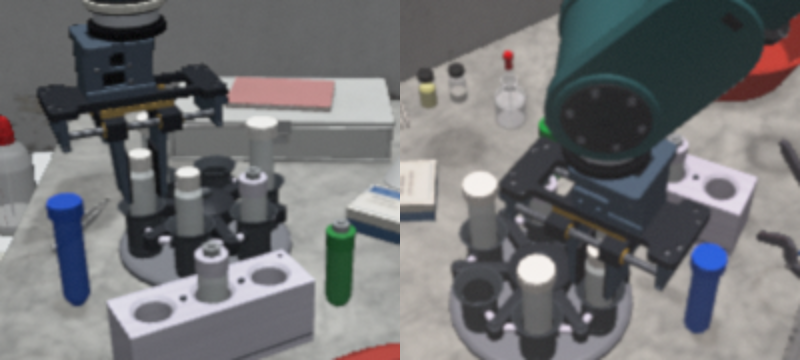

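Bottle B3 is gripped, and the crown is seated in the block. Next I lift the bottle and carry it to the freed bucket.

{"method": "carry_out", "body": {
  "increments": [
    {"linear": [0, 0, 0.015], "twist": [0, 0, 0], "fingers": 0},
    {"linear": [0, 0, 0.045], "twist": [0, 0, 0], "fingers": 0},
    {"linear": [0, 0, 0.08], "twist": [0, 0, 0], "fingers": 0},
    {"linear": [0, 0, 0.115], "twist": [0, 0, 0], "fingers": 0},
    {"linear": [0, 0, 0.145], "twist": [0, 0, 0], "fingers": 0},
    {"linear": [0.006, 0.002, 0.15], "twist": [0, 0, 4], "fingers": 0},
    {"linear": [0.018, 0.007, 0.15], "twist": [0, 0, 10], "fingers": 0},
    {"linear": [0.032, 0.013, 0.15], "twist": [0, 0, 17], "fingers": 0},
    {"linear": [0.046, 0.019, 0.15], "twist": [0, 0, 24], "fingers": 0},
    {"linear": [0.06, 0.025, 0.15], "twist": [0, 0, 31], "fingers": 0},
    {"linear": [0.074, 0.03, 0.15], "twist": [0, 0, 38], "fingers": 0},
    {"linear": [0.088, 0.036, 0.15], "twist": [0, 0, 45], "fingers": 0},
    {"linear": [0.1, 0.041, 0.15], "twist": [0, 0, 52], "fingers": 0},
    {"linear": [0.109, 0.045, 0.15], "twist": [0, 0, 58], "fingers": 0},
    {"linear": [0.1114, 0.0456, 0.14], "twist": [0, 0, 60], "fingers": 0},
    {"linear": [0.1114, 0.0456, 0.11], "twist": [0, 0, 60], "fingers": 0},
    {"linear": [0.1114, 0.0456, 0.08], "twist": [0, 0, 60], "fingers": 0},
    {"linear": [0.1114, 0.0456, 0.06], "twist": [0, 0, 60], "fingers": 0},
    {"linear": [0.1114, 0.0456, 0.06], "twist": [0, 0, 60], "fingers": 0},
    {"linear": [0.1114, 0.0456, 0.06], "twist": [0, 0, 60], "fingers": 0}
  ]
}}

```text
time_s: 10.15
tool_pos: [0.6312, 0.2385, 0.1575]
orientation: [-1.017, -2.971, 0.002]
contact_force: [0.7, -0.4, -0.4]
grip_width: 0.301
finger_force: 19.9
```

```bash
python3 - <<'E'
from meas import *
snap('side','side6');snap('scene','scene6')
s=env.observe();print(s['tool_pos'],s['contact_force'],s['grip_width'])
a=cv2.imread('pics/side6.png')[80:260,180:380];b=cv2.imread('pics/scene6.png')[90:270,200:400]
cv2.imwrite('pics/m6.png',np.hstack([cv2.resize(a,(400,360)),cv2.resize(b,(400,360))]))
E
```

```text
[0.63242829 0.23892286 0.15962669] [-0.30900167  0.33249249  0.00715552] 0.2948640738564661
```

View pics/m6.png

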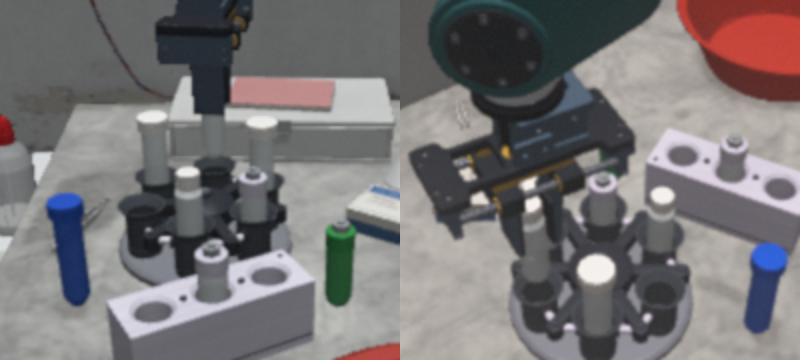

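The bottle is centred over bucket 5 in both views. Next I lower it while watching the force.

{"method": "carry_out", "body": {
  "increments": [
    {"linear": [0, 0, -0.015], "twist": [0, 0, 0], "fingers": 0},
    {"linear": [0, 0, -0.03], "twist": [0, 0, 0], "fingers": 0},
    {"linear": [0, 0, -0.042], "twist": [0, 0, 0], "fingers": 0},
    {"linear": [0, 0, -0.052], "twist": [0, 0, 0], "fingers": 0},
    {"linear": [0, 0, -0.058], "twist": [0, 0, 0], "fingers": 0},
    {"linear": [0, 0, -0.059], "twist": [0, 0, 0], "fingers": 0},
    {"linear": [0, 0, -0.059], "twist": [0, 0, 0], "fingers": 0}
  ]
}}

```text
time_s: 10.83
tool_pos: [0.6315, 0.2385, 0.0982]
orientation: [-1.017, -2.972, 0.001]
contact_force: [0.9, -0.1, -0.6]
grip_width: 0.297
finger_force: 20.0
```

{"method": "carry_out", "body": {
  "increments": [
    {"linear": [0, 0, 0], "twist": [0, 0, 0], "fingers": 60},
    {"linear": [0, 0, 0], "twist": [0, 0, 0], "fingers": 60},
    {"linear": [0, 0, 0], "twist": [0, 0, 0], "fingers": 60},
    {"linear": [0, 0, 0], "twist": [0, 0, 0], "fingers": 60},
    {"linear": [0, 0, 0.025], "twist": [0, 0, 0], "fingers": 60},
    {"linear": [0, 0, 0.06], "twist": [0, 0, 0], "fingers": 60},
    {"linear": [0, 0, 0.095], "twist": [0, 0, 0], "fingers": 70},
    {"linear": [-0.01, 0.001, 0.11], "twist": [0, 0, 7], "fingers": 70},
    {"linear": [-0.02, 0.003, 0.11], "twist": [0, 0, 14], "fingers": 70},
    {"linear": [-0.03, 0.004, 0.11], "twist": [0, 0, 21], "fingers": 70},
    {"linear": [-0.04, 0.005, 0.11], "twist": [0, 0, 28], "fingers": 70},
    {"linear": [-0.05, 0.007, 0.11], "twist": [0, 0, 35], "fingers": 70},
    {"linear": [-0.06, 0.008, 0.11], "twist": [0, 0, 42], "fingers": 70},
    {"linear": [-0.067, 0.009, 0.11], "twist": [0, 0, 49], "fingers": 70},
    {"linear": [-0.0689, 0.0092, 0.11], "twist": [0, 0, 56], "fingers": 70},
    {"linear": [-0.0689, 0.0092, 0.11], "twist": [0, 0, 60], "fingers": 70},
    {"linear": [-0.0689, 0.0092, 0.11], "twist": [0, 0, 60], "fingers": 70},
    {"linear": [-0.0689, 0.0092, 0.11], "twist": [0, 0, 60], "fingers": 70}
  ]
}}

```text
time_s: 12.33
tool_pos: [0.5627, 0.2478, 0.209]
orientation: [-0.601, 3.083, 0.0]
contact_force: [-0.8, -0.1, 0.0]
grip_width: 0.697
finger_force: 0.0
```

```bash
python3 - <<'E'
from meas import *
c,im,d=snap('scene','scene7'); snap('side','side7'); Z=zmap(c,d)
s=env.observe();print(s['tool_pos'],s['contact_force'],s['q'].round(2))
a=cv2.imread('pics/side7.png')[80:260,180:380];b=cv2.imread('pics/scene7.png')[90:270,200:400]
cv2.imwrite('pics/m7.png',np.hstack([cv2.resize(a,(400,360)),cv2.resize(b,(400,360))]))
E
```

```text
[0.56277047 0.2477533  0.20892982] [-0.0913598  -0.67917221 -0.8763296 ] [ 0.38  0.27  1.92 -0.    0.94 -1.58]
```

View pics/m7.png

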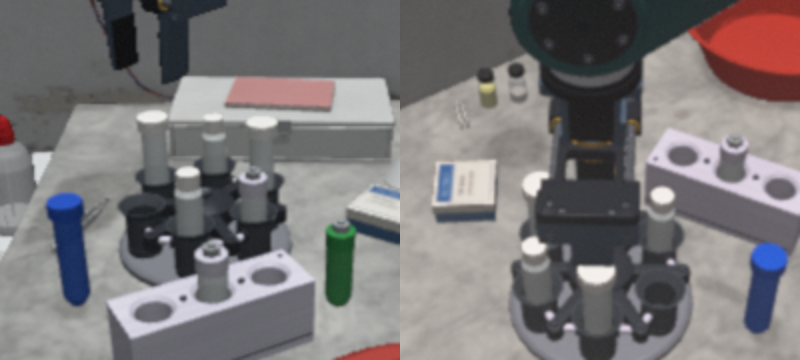

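The bottle is seated in bucket 5, and the gripper is above tall T4. I'll lower to the cap and grip it.

{"method": "carry_out", "body": {
  "increments": [
    {"linear": [0, 0, -0.02], "twist": [0, 0, 0], "fingers": 70},
    {"linear": [0, 0, -0.045], "twist": [0, 0, 0], "fingers": 70},
    {"linear": [0, 0, -0.065], "twist": [0, 0, 0], "fingers": 70},
    {"linear": [0, 0, -0.077], "twist": [0, 0, 0], "fingers": 70},
    {"linear": [0, 0, -0.077], "twist": [0, 0, 0], "fingers": 70},
    {"linear": [0, 0, -0.077], "twist": [0, 0, 0], "fingers": 70},
    {"linear": [0, 0, -0.077], "twist": [0, 0, 0], "fingers": 0},
    {"linear": [0, 0, -0.077], "twist": [0, 0, 0], "fingers": 0},
    {"linear": [0, 0, -0.077], "twist": [0, 0, 0], "fingers": 0},
    {"linear": [0, 0, -0.077], "twist": [0, 0, 0], "fingers": 0},
    {"linear": [0, 0, -0.077], "twist": [0, 0, 0], "fingers": 0},
    {"linear": [0, 0, -0.077], "twist": [0, 0, 0], "fingers": 0},
    {"linear": [0, 0, -0.077], "twist": [0, 0, 0], "fingers": 0}
  ]
}}

```text
time_s: 13.52
tool_pos: [0.563, 0.2479, 0.1324]
orientation: [-0.605, 3.082, 0.0]
contact_force: [-0.6, 0.1, 3.7]
grip_width: 0.353
finger_force: 20.0
```

{"method": "carry_out", "body": {
  "increments": [
    {"linear": [0, 0, 0.015], "twist": [0, 0, 0], "fingers": 0},
    {"linear": [0, 0, 0.045], "twist": [0, 0, 0], "fingers": 0},
    {"linear": [0, 0, 0.08], "twist": [0, 0, 0], "fingers": 0},
    {"linear": [0, 0, 0.115], "twist": [0, 0, 0], "fingers": 0},
    {"linear": [0, 0, 0.145], "twist": [0, 0, 0], "fingers": 0},
    {"linear": [-0.003, -0.004, 0.15], "twist": [0, 0, 4], "fingers": 0},
    {"linear": [-0.007, -0.01, 0.15], "twist": [0, 0, 10], "fingers": 0},
    {"linear": [-0.012, -0.016, 0.15], "twist": [0, 0, 17], "fingers": 0},
    {"linear": [-0.017, -0.022, 0.15], "twist": [0, 0, 24], "fingers": 0},
    {"linear": [-0.022, -0.028, 0.15], "twist": [0, 0, 31], "fingers": 0},
    {"linear": [-0.027, -0.035, 0.15], "twist": [0, 0, 38], "fingers": 0},
    {"linear": [-0.032, -0.042, 0.15], "twist": [0, 0, 45], "fingers": 0},
    {"linear": [-0.037, -0.048, 0.15], "twist": [0, 0, 52], "fingers": 0},
    {"linear": [-0.041, -0.053, 0.15], "twist": [0, 0, 58], "fingers": 0},
    {"linear": [-0.0427, -0.0547, 0.14], "twist": [0, 0, 60], "fingers": 0},
    {"linear": [-0.0427, -0.0547, 0.11], "twist": [0, 0, 60], "fingers": 0},
    {"linear": [-0.0427, -0.0547, 0.08], "twist": [0, 0, 60], "fingers": 0},
    {"linear": [-0.0427, -0.0547, 0.06], "twist": [0, 0, 60], "fingers": 0},
    {"linear": [-0.0427, -0.0547, 0.06], "twist": [0, 0, 60], "fingers": 0},
    {"linear": [-0.0427, -0.0547, 0.06], "twist": [0, 0, 60], "fingers": 0}
  ]
}}

```text
time_s: 15.18
tool_pos: [0.5196, 0.1929, 0.1915]
orientation: [2.064, -2.366, -0.001]
contact_force: [0.8, 0.5, 0.8]
grip_width: 0.355
finger_force: 20.0
```

```bash
python3 - <<'E'
from meas import *
snap('side','side8');snap('scene','scene8')
s=env.observe();print(s['tool_pos'],s['contact_force'],s['grip_width'],s['q'].round(2))
a=cv2.imread('pics/side8.png')[80:260,180:380];b=cv2.imread('pics/scene8.png')[90:270,200:400]
cv2.imwrite('pics/m8.png',np.hstack([cv2.resize(a,(400,360)),cv2.resize(b,(400,360))]))
E
```

```text
[0.52077663 0.19334845 0.19334518] [ 0.00666366 -0.26722028  0.31754257] 0.3568280833786201 [ 0.31  0.2   2.05 -0.    0.89 -2.69]
```

View pics/m8.png

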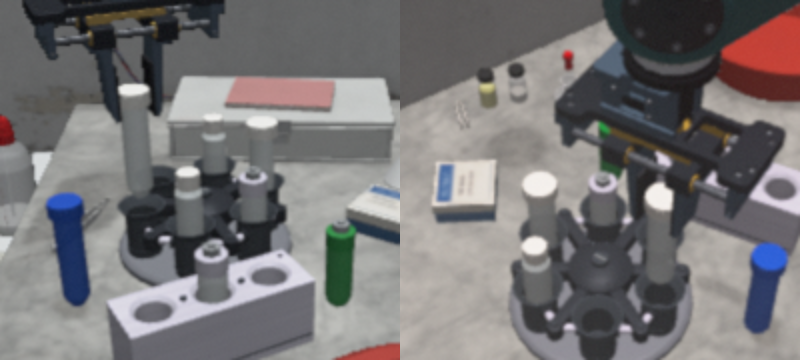

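{"method": "carry_out", "body": {
  "increments": [
    {"linear": [0, 0, -0.015], "twist": [0, 0, 0], "fingers": 0},
    {"linear": [0, 0, -0.03], "twist": [0, 0, 0], "fingers": 0},
    {"linear": [0, 0, -0.042], "twist": [0, 0, 0], "fingers": 0},
    {"linear": [0, 0, -0.052], "twist": [0, 0, 0], "fingers": 0},
    {"linear": [0, 0, -0.058], "twist": [0, 0, 0], "fingers": 0},
    {"linear": [0, 0, -0.059], "twist": [0, 0, 0], "fingers": 0},
    {"linear": [0, 0, -0.059], "twist": [0, 0, 0], "fingers": 0}
  ]
}}

```text
time_s: 15.87
tool_pos: [0.5203, 0.1932, 0.1331]
orientation: [-2.065, 2.367, -0.0]
contact_force: [-0.2, 0.6, -0.5]
grip_width: 0.358
finger_force: 20.0
```

{"method": "carry_out", "body": {
  "increments": [
    {"linear": [0, 0, 0], "twist": [0, 0, 0], "fingers": 65},
    {"linear": [0, 0, 0], "twist": [0, 0, 0], "fingers": 65},
    {"linear": [0, 0, 0], "twist": [0, 0, 0], "fingers": 65},
    {"linear": [0, 0, 0], "twist": [0, 0, 0], "fingers": 65},
    {"linear": [0, 0, 0.025], "twist": [0, 0, 0], "fingers": 65},
    {"linear": [0, 0, 0.06], "twist": [0, 0, 0], "fingers": 65},
    {"linear": [0, -0.01, 0.085], "twist": [0, 0, -6], "fingers": 65},
    {"linear": [-0.001, -0.035, 0.087], "twist": [0, 0, -13], "fingers": 65},
    {"linear": [-0.002, -0.06, 0.087], "twist": [0, 0, -20], "fingers": 65},
    {"linear": [-0.003, -0.085, 0.087], "twist": [0, 0, -27], "fingers": 65},
    {"linear": [-0.004, -0.11, 0.087], "twist": [0, 0, -34], "fingers": 65},
    {"linear": [-0.005, -0.135, 0.087], "twist": [0, 0, -41], "fingers": 65},
    {"linear": [-0.006, -0.16, 0.087], "twist": [0, 0, -48], "fingers": 65},
    {"linear": [-0.0073, -0.178, 0.087], "twist": [0, 0, -55], "fingers": 65},
    {"linear": [-0.0073, -0.182, 0.087], "twist": [0, 0, -60], "fingers": 65},
    {"linear": [-0.0073, -0.182, 0.087], "twist": [0, 0, -60], "fingers": 65},
    {"linear": [-0.0073, -0.182, 0.06], "twist": [0, 0, -60], "fingers": 65},
    {"linear": [-0.0073, -0.182, 0.04], "twist": [0, 0, -60], "fingers": 65},
    {"linear": [-0.0073, -0.182, 0.04], "twist": [0, 0, -60], "fingers": 65}
  ]
}}

```text
time_s: 17.45
tool_pos: [0.5108, 0.0116, 0.17]
orientation: [0.609, -3.078, -0.002]
contact_force: [-1.2, 0.4, -1.5]
grip_width: 0.65
finger_force: 0.0
```

```bash
python3 - <<'E'
from meas import *
snap('side','side9');snap('scene','scene9')
s=env.observe();print(s['tool_pos'],s['contact_force'],s['grip_width'],s['q'].round(2))
a=cv2.imread('pics/side9.png')[80:260,180:380];b=cv2.imread('pics/scene9.png')[90:270,230:430]
cv2.imwrite('pics/m9.png',np.hstack([cv2.resize(a,(400,360)),cv2.resize(b,(400,360))]))
E
```

```text
[0.51254761 0.01152886 0.17302364] [-0.27183325  0.6804267  -0.30130631] 0.6527090920501194 [-0.02  0.17  2.14  0.    0.84 -1.98]
```

View pics/m9.png

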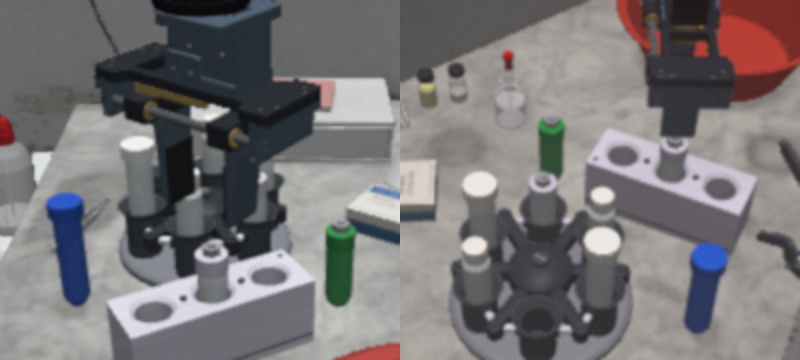

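Tall T4 is seated in bucket 3, and the gripper is above the parked crown. I'll go down and grip it.

{"method": "carry_out", "body": {
  "increments": [
    {"linear": [0, 0, -0.025], "twist": [0, 0, 0], "fingers": 65},
    {"linear": [0, 0, -0.05], "twist": [0, 0, 0], "fingers": 65},
    {"linear": [0, 0, -0.073], "twist": [0, 0, 0], "fingers": 65},
    {"linear": [0, 0, -0.073], "twist": [0, 0, 0], "fingers": 65},
    {"linear": [0, 0, -0.073], "twist": [0, 0, 0], "fingers": 0},
    {"linear": [0, 0, -0.073], "twist": [0, 0, 0], "fingers": 0},
    {"linear": [0, 0, -0.073], "twist": [0, 0, 0], "fingers": 0},
    {"linear": [0, 0, -0.073], "twist": [0, 0, 0], "fingers": 0},
    {"linear": [0, 0, -0.073], "twist": [0, 0, 0], "fingers": 0},
    {"linear": [0, 0, -0.073], "twist": [0, 0, 0], "fingers": 0},
    {"linear": [0, 0, -0.073], "twist": [0, 0, 0], "fingers": 0},
    {"linear": [0, 0, -0.073], "twist": [0, 0, 0], "fingers": 0}
  ]
}}

```text
time_s: 18.55
tool_pos: [0.5136, 0.0111, 0.1009]
orientation: [-0.605, 3.081, -0.001]
contact_force: [-0.5, 0.9, 7.7]
grip_width: 0.308
finger_force: 20.0
```

{"method": "carry_out", "body": {
  "increments": [
    {"linear": [0, 0, 0.015], "twist": [0, 0, 0], "fingers": 0},
    {"linear": [0, 0, 0.045], "twist": [0, 0, 0], "fingers": 0},
    {"linear": [0, 0, 0.08], "twist": [0, 0, 0], "fingers": 0},
    {"linear": [0, 0, 0.115], "twist": [0, 0, 0], "fingers": 0},
    {"linear": [0, 0, 0.145], "twist": [0, 0, 0], "fingers": 0},
    {"linear": [0.002, 0.01, 0.15], "twist": [0, 0, 0], "fingers": 0},
    {"linear": [0.007, 0.035, 0.15], "twist": [0, 0, 0], "fingers": 0},
    {"linear": [0.014, 0.068, 0.15], "twist": [0, 0, 0], "fingers": 0},
    {"linear": [0.021, 0.102, 0.15], "twist": [0, 0, 0], "fingers": 0},
    {"linear": [0.028, 0.136, 0.15], "twist": [0, 0, 0], "fingers": 0},
    {"linear": [0.036, 0.17, 0.15], "twist": [0, 0, 0], "fingers": 0},
    {"linear": [0.043, 0.203, 0.15], "twist": [0, 0, 0], "fingers": 0},
    {"linear": [0.048, 0.227, 0.15], "twist": [0, 0, 0], "fingers": 0},
    {"linear": [0.0501, 0.2371, 0.15], "twist": [0, 0, 0], "fingers": 0},
    {"linear": [0.0501, 0.2371, 0.14], "twist": [0, 0, 0], "fingers": 0},
    {"linear": [0.0501, 0.2371, 0.11], "twist": [0, 0, 0], "fingers": 0},
    {"linear": [0.0501, 0.2371, 0.08], "twist": [0, 0, 0], "fingers": 0},
    {"linear": [0.0501, 0.2371, 0.06], "twist": [0, 0, 0], "fingers": 0},
    {"linear": [0.0501, 0.2371, 0.06], "twist": [0, 0, 0], "fingers": 0},
    {"linear": [0.0501, 0.2371, 0.06], "twist": [0, 0, 0], "fingers": 0}
  ]
}}

```text
time_s: 20.22
tool_pos: [0.562, 0.247, 0.159]
orientation: [0.603, -3.081, 0.001]
contact_force: [1.1, 0.2, 0.4]
grip_width: 0.311
finger_force: 20.0
```

```bash
python3 - <<'E'
from meas import *
snap('side','side10');snap('scene','scene10')
s=env.observe();print(s['tool_pos'],s['contact_force'],s['grip_width'],s['q'].round(2))
a=cv2.imread('pics/side10.png')[80:260,180:380];b=cv2.imread('pics/scene10.png')[110:290,200:400]
cv2.imwrite('pics/m10.png',np.hstack([cv2.resize(a,(400,360)),cv2.resize(b,(400,360))]))
E
```

```text
[0.56341022 0.24783168 0.16114876] [-0.84842017  0.033855   -0.67292038] 0.30687398411452765 [ 0.38  0.34  1.94 -0.    0.86 -1.58]
```

View pics/m10.png

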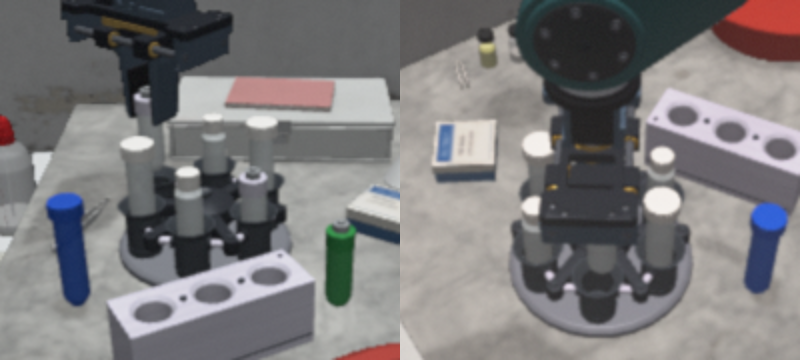

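The crown is held over bucket 4. I'll lower it, then release and retreat.

{"method": "carry_out", "body": {
  "increments": [
    {"linear": [0, 0, -0.015], "twist": [0, 0, 0], "fingers": 0},
    {"linear": [0, 0, -0.03], "twist": [0, 0, 0], "fingers": 0},
    {"linear": [0, 0, -0.042], "twist": [0, 0, 0], "fingers": 0},
    {"linear": [0, 0, -0.052], "twist": [0, 0, 0], "fingers": 0},
    {"linear": [0, 0, -0.058], "twist": [0, 0, 0], "fingers": 0},
    {"linear": [0, 0, -0.059], "twist": [0, 0, 0], "fingers": 0},
    {"linear": [0, 0, -0.059], "twist": [0, 0, 0], "fingers": 0}
  ]
}}

```text
time_s: 20.9
tool_pos: [0.5633, 0.2483, 0.1012]
orientation: [-0.605, 3.082, 0.0]
contact_force: [2.2, 1.5, -2.0]
grip_width: 0.307
finger_force: 20.0
```

{"method": "carry_out", "body": {
  "increments": [
    {"linear": [0, 0, 0], "twist": [0, 0, 0], "fingers": 60},
    {"linear": [0, 0, 0], "twist": [0, 0, 0], "fingers": 60},
    {"linear": [0, 0, 0], "twist": [0, 0, 0], "fingers": 60},
    {"linear": [0, 0, 0], "twist": [0, 0, 0], "fingers": 60},
    {"linear": [0, 0, 0.03], "twist": [0, 0, 0], "fingers": 60},
    {"linear": [0, 0, 0.065], "twist": [0, 0, 0], "fingers": 60},
    {"linear": [0, 0, 0.1], "twist": [0, 0, 0], "fingers": 60},
    {"linear": [0, 0, 0.14], "twist": [0, 0, 0], "fingers": 60},
    {"linear": [0, -0.03, 0.17], "twist": [0, 0, 0], "fingers": 60},
    {"linear": [0.01, -0.07, 0.19], "twist": [0, 0, 0], "fingers": 60},
    {"linear": [0.02, -0.11, 0.2], "twist": [0, 0, 0], "fingers": 60},
    {"linear": [0.03, -0.15, 0.2], "twist": [0, 0, 0], "fingers": 60},
    {"linear": [0.04, -0.19, 0.2], "twist": [0, 0, 0], "fingers": 60},
    {"linear": [0.05, -0.23, 0.2], "twist": [0, 0, 0], "fingers": 60},
    {"linear": [0.06, -0.26, 0.2], "twist": [0, 0, 0], "fingers": 60},
    {"linear": [0.06, -0.26, 0.2], "twist": [0, 0, 0], "fingers": 60},
    {"linear": [0.06, -0.26, 0.2], "twist": [0, 0, 0], "fingers": 60}
  ]
}}

```text
time_s: 22.32
tool_pos: [0.6229, -0.0134, 0.3008]
orientation: [0.601, -3.083, -0.0]
contact_force: [0.3, 0.4, 0.5]
grip_width: 0.599
finger_force: 0.0
```

```bash
python3 - <<'E'
from meas import *
X=np.array([[.6567,.1738,.14],[.6152,.119,.118],[.5465,.1286,.128],[.5197,.193,.14],[.5626,.2483,.118],[.6319,.2388,.128]])
for t in('scene','side'):
    c,im,d=snap(t,t+'11'); Z=zmap(c,d); uv=proj(c,X).round().astype(int)
    for s in uv: print(t,s,Z[s[1]-3:s[1]+4,s[0]-3:s[0]+4].max().round(4),np.median(Z[s[1]-1:s[1]+2,s[0]-1:s[0]+2]).round(4))
print(env.observe()['tool_pos'])
a=cv2.imread('pics/side11.png')[80:260,180:380];b=cv2.imread('pics/scene11.png')[110:290,200:400]
cv2.imwrite('pics/m11.png',np.hstack([cv2.resize(a,(400,360)),cv2.resize(b,(400,360))]))
E
```

```text
scene [271 182] 0.1446 0.1432
scene [301 178] 0.1224 0.1202
scene [331 188] 0.1335 0.131
scene [331 211] 0.1447 0.1427
scene [298 232] 0.1221 0.1201
scene [267 213] 0.1343 0.1315
side [310 142] 0.1444 0.1434
side [306 165] 0.1223 0.119
side [273 166] 0.1324 0.1314
side [248 152] 0.1447 0.1435
side [256 148] 0.1448 0.1197
side [286 139] 0.1326 0.1308
[ 0.62248224 -0.01142948  0.30077879]
```

View pics/m11.png

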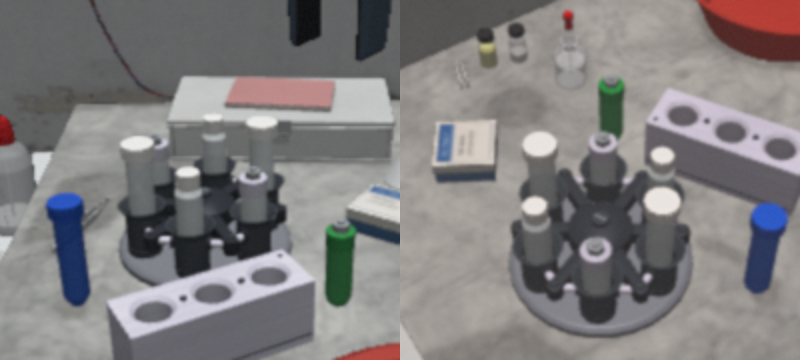

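All six tops read within 2 mm of their seated heights (tall about 143 mm, bottles about 131, crowns about 120), and every tube is opposite its twin. The gripper is clear, so I'm handing in.

```bash
python3 -c "
from cell import env
print(env.job_done())"
```

```text
the job is handed in; nothing more can be done
None
```

All six tubes now stand directly opposite their twins and fully down in their buckets. The block is empty, the filter box and dropper bottle were not touched, and the job was handed in at about 22 s on the robot clock.

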